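Find and release the lamp key left latched down

TASK

One of the four identical white keys on the grey lamp switch box has been left latched down: it sits a few millimetres lower than the others and feels firm where they give. Find out which one it is (a light tap with the closed fingertips tells), press that key down to its stop and let it go, so that it springs back up level with the other three. Never press any of the other keys more than half way down, and leave the pot, the tube rack and the beaker standing where they are.

Things in the scene. Friction and masses are not known exactly. Their poses are not given: they have to be found in the camera images.
- switch_box: grey metal box fixed to the table, 124 mm (its x) by 276 mm (its y), flat lid 64 mm above the table; origin at the centre of its underside, z up, x away from the robot at yaw 0. The white keys stand in a row at y = +81, +27, -27, -81 mm (keys 1 to 4), all at x = -12 mm, each in a black bezel 38 mm square and 4 mm high, which a pressed key stays above.
- key_1_top (a point): centre of the top face of key 1 (box +y end), a flat white cap 28 x 28 mm that moves only straight up and down. Height of this point above the table: 76 mm standing up, 72.5 mm latched, 69 mm at the bottom stop. Standing up: gives from 1.8 N, 3 N half way, 4.3 N at the stop (7 mm); let go, it comes back up, unless pushed deeper than about 5 mm, when it latches.
- key_2_top (a point): centre of the top face of key 2, a flat white cap 28 x 28 mm that moves only straight up and down. Height of this point above the table: 76 mm standing up, 72.5 mm latched, 69 mm at the bottom stop. Latched: firm below about 3 N; pushed to its stop (4.3 N) and let go, it unlatches and springs up in under 0.5 s. Exactly one of the four is latched at the start.
- key_3_top (a point): centre of the top face of key 3, a flat white cap 28 x 28 mm that moves only straight up and down. Height of this point above the table: 76 mm standing up, 72.5 mm latched, 69 mm at the bottom stop. Same action as keys 1 and 2.
- key_4_top (a point): centre of the top face of key 4 (box -y end), a flat white cap 28 x 28 mm that moves only straight up and down. Height of this point above the table: 76 mm standing up, 72.5 mm latched, 69 mm at the bottom stop. Same action as keys 1 and 2.
- pot: loose black hatching pot with a black lid, 126 mm across, and an upright glass tube 19 mm thick with a yellow band at its foot, 242 mm tall in all; origin at the centre of its underside. At one end of the switch box; to be left alone.
- tube_rack: loose blue rack, 60 x 130 mm, holding four upright glass tubes, 140 mm tall in all; origin at the centre of its underside. At the other end of the switch box; to be left alone.
- beaker: loose open glass beaker, 72 mm across, 85 mm tall; origin at the centre of its underside. Beyond the switch box; to be left alone.

How it is judged (in metres and radians):
On the way:
1. the latched key is pressed down to near its stop (z of any of key_1_top, key_2_top, key_3_top, key_4_top in the frame of switch_box below 0.0706 m).
At the end, for the whole second after the job is handed in: all four keys stand up, each within 1.2 mm of its full height; the pot, the tube rack and the beaker are upright and within 20 mm of where they stood (z of each of key_1_top, key_2_top, key_3_top, key_4_top in the frame of switch_box above 0.0748 m and distance of each of pot, tube_rack, beaker from where it was at the start of the episode below 0.02 m and angle between each of pot, tube_rack, beaker's own z axis and vertical below 0.1 rad); the robot touches nothing.
It fails at once if a key that was standing up is pressed well past half way (deeper than 4.8 mm) (distance of any of key_1_top, key_2_top, key_3_top, key_4_top from where it was at the start of the episode above 0.0048 m).
It fails at once if the pot, the tube rack or the beaker is pushed, tipped, lifted or carried (moved over 20 mm or tilted over 0.2 rad) (distance of any of pot, tube_rack, beaker from where it was at the start of the episode above 0.02 m or angle between any of pot, tube_rack, beaker's own z axis and vertical above 0.2 rad).
It also fails if it takes over 54 s, if anything falls off the work surface, if the arm or the gripper's body presses on something with over 40 N, if the wrist force passes 120 N, or if a joint passes its speed limit or range.

ROBOT

A 7-joint arm with a two-finger parallel gripper is mounted at the origin on the work surface. World frame = base frame: x ahead of the robot, y to its left, z up, the work surface at z = 0. Lengths are in mm, angles in rad, forces in N, time in s.
With the tool pointing down it reaches from about 400 to 875 mm from the base axis. Payload 4.4 kg.
Tool frame: the origin (TCP) lies at the very end of the fingers, on their centre line; the grasp point (between the pads) lies ctrl.grip_point_offset behind it (ctrl.grip_point_offset is the distance from the TCP to the grasp point, in mm); z points along the fingers, x is the direction in which the jaws open and shut, and the axes are right-handed (so a half turn about z gives the same grasp; the last joint's range is limited). The gripper opens to 85 mm and grips with 20 to 120 N. Pads are 22 mm wide; open, the fingers measure 114 mm over their backs; the gripper's body (76 mm by 85 mm) begins 54 mm behind the grasp point. The pads swing forward as they close: fully open they stand 13 mm farther back than shut.
Start: joints at [1.074, 0.628, 0.038, 1.517, -0.027, 0.996, -0.02], TCP at [271.467, -590.613, 231.313] pointing down, gripper open.
Joint ranges: [-3.06, 3.06], [-0.37, 2.12], [-1.25, 1.32], [0.18, 2.47], [-1.1, 4.24], [0.23, 1.98], [-2.94, 2.94]. Speed limits (rad/s): [2.57, 2.57, 3.14, 3.14, 3.14, 3.14, 3.14].

INTERFACE

Orientations are given as a unit quaternion [w, x, y, z].
In Python, from station import ctrl, optics, nets gives the robot as it stands.
- The arm moves only by the tool arm_command, never from a script. Its argument "rows" is a list of rows, each a list of 3 entries, a list of its own where there are three numbers: the shift along the tool's x, y, z in cm, then the turn, a rotation vector about the tool's x, y, z in rad, then the finger opening in cm, from 0 to 8.54. In form: [[[x, y, z], [wx, wy, wz], claw], ...]. A call has 1 to 12 rows; each row shifts and turns the commanded pose from where the row before left it, along the tool's axes as they then stand; what a row does not reach is not made up. A row lasts 1/8 s, in which the tool goes at most 62.5 mm and 10.7 degrees, less where a joint would pass 70% of its speed; a pose out of reach is approached as far as the arm can. A call with a gripper value outside its range is refused whole. The fingers move at their own pace and stop on an object; "newtons" is the grip in N (left out, the last holds). Time passes only in rows, so rows that do not move let the fingers close. It gives the time, the measured TCP pose, the force and the opening at its end, in the units of the state.
- ctrl.state(): the state, without advancing time (a new reading comes with each control period).
- optics.snapshot(name): name is "side" or "top" or "wrist"; returns (picture, depth): 480x640x3 uint8, blue, green, red; 480x640 float32, mm along the optical axis (not along the pixel's ray), 0 where there is no reading.
- optics.camera_model(name): a dict with "fx", "fy", "cx", "cy" (pixels), "R" (3x3) and "t" (3): a world point X has camera coordinates R X + t. Camera axes: x right, y down, z forward; pixel columns grow to the right and rows downward; lengths in mm; the calibration is good to about 2 mm. A picture is of the moment at which its call begins: read the wrist's pose just before it. camera_model takes no time and is no camera call; for the wrist camera it gives the pose at the moment of the call.
- ctrl.job_done(): hands the job in, once; it reports no verdict.
Trained networks look in the newest picture that a camera, given by its name, has taken for a name from the list of things; names that differ only in an ending like _2 or _b are one class to them, and where a whole thing is asked for, a point or a joint stands for the part that bears it (a point fixed in the world has none). Each returns a list of dicts, best first, with "confidence" (0 to 1); they miss things now and then, are a little off and sometimes report something else, mostly with a low value. They report only what shows in the picture. A call takes as long as a camera call.
- nets.silhouettes(camera, target): "region" (480x640 bool, what is visible of it).
- nets.place_of(camera, target): "location" ([x, y, z] in mm, in world coordinates, good to about 4 mm: a listed point, or the origin of a listed thing).
The state is a dict: "clock": time; "qpos": joint angles; "qd": joint speeds; "tau": joint torques, N m; "tool_pos": TCP position; "tool_rot": TCP orientation; "ft_force": force on the tool from outside, world axes, zero at the start; "wrist_torque": the same for the moment, N m; "gripper_width": finger opening in mm.
Only numpy, scipy, OpenCV 4.12 (cv2) and the standard library are available. Lean on these libraries where they do the work, as an engineer would, in place of code of your own. Each camera call takes 0.05 s, during which the arm holds its last target. There are 200 camera calls.

## Working session

There is one attempt and no reset: what is moved stays moved. The work goes in short steps, Python scripts to look and compute and a tool call to move; the robot and the scene stay as the last step left them, time stands still between calls to the robot, and variables do not carry over. Pictures are saved under pics/ and viewed, about 8 in all and at most 12, crops included, and the job is handed in when it is done.

Besides the shell and the picture viewer there is one more tool, called by a JSON object that holds its "api" and its "payload". arm_command: Moves the arm, as the interface text tells. Its arguments: {"type":"object","properties":{"rows":{"type":"array","items":{"type":"array"}},"newtons":{"type":"number"}},"required":["rows"]}

```bash
mkdir -p pics; ls; cat > h.py <<'E'
import numpy as np, cv2
from station import ctrl, optics, nets
def world(cam, u, v, d):
    m=optics.camera_model(cam); R=np.array(m["R"]); t=np.array(m["t"])
    c=np.stack([(u-m["cx"])/m["fx"]*d,(v-m["cy"])/m["fy"]*d,d],-1)
    return (c-t)@R
def proj(cam,X):
    m=optics.camera_model(cam); c=np.array(m["R"])@np.array(X)+np.array(m["t"])
    return m["fx"]*c[0]/c[2]+m["cx"], m["fy"]*c[1]/c[2]+m["cy"]
E
python3 - <<'E'
from h import *
s=ctrl.state(); print({k:np.round(v,3) for k,v in s.items()})
ims=[]
for c in ["top","side"]:
    p,d=optics.snapshot(c); np.save(f"{c}.npy",d); cv2.imwrite(f"pics/{c}0.png",p)
    for n in ["switch_box","key_1_top","pot","tube_rack","beaker"]:
        r=nets.place_of(c,n); print(c,n,[(np.round(x["location"]).tolist(),round(x["confidence"],2)) for x in r])
E
```

```text
pics
{'clock': np.float64(0.0), 'qpos': array([ 1.074,  0.629,  0.038,  1.518, -0.027,  0.996, -0.02 ]), 'qd': array([-0.   , -0.001,  0.   , -0.001, -0.   , -0.   , -0.001]), 'tau': array([ 0.0000e+00, -5.6340e+01,  1.2270e+00, -1.9344e+01,  1.1000e-02,
        1.1000e-02,  0.0000e+00]), 'tool_pos': array([ 271.236, -590.014,  230.389]), 'tool_rot': array([-0.001,  0.842, -0.54 , -0.001]), 'ft_force': array([-0.515, -0.449,  0.318]), 'wrist_torque': array([-0.005,  0.016, -0.028]), 'gripper_width': np.float64(85.506)}
top switch_box [([536.0, 40.0, 6.0], 0.63)]
top key_1_top [([514.0, 123.0, 76.0], 0.75)]
top pot [([642.0, -230.0, 2.0], 0.68)]
top tube_rack [([529.0, 330.0, -0.0], 0.75)]
top beaker [([693.0, 54.0, -1.0], 0.88)]
side switch_box [([532.0, 48.0, -5.0], 0.95)]
side key_1_top [([516.0, 124.0, 75.0], 0.47)]
side pot [([635.0, -228.0, -1.0], 0.82), ([534.0, -39.0, 74.0], 0.36)]
side tube_rack [([527.0, 326.0, 3.0], 0.96)]
side beaker [([692.0, 51.0, 1.0], 0.91)]
```

View pics/top0.png

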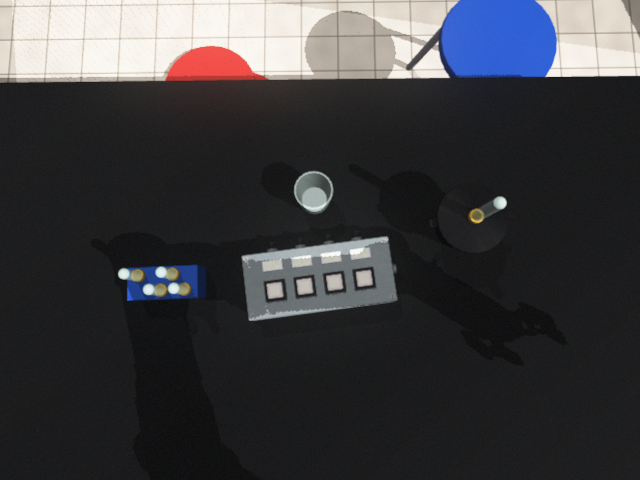

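View pics/side0.png

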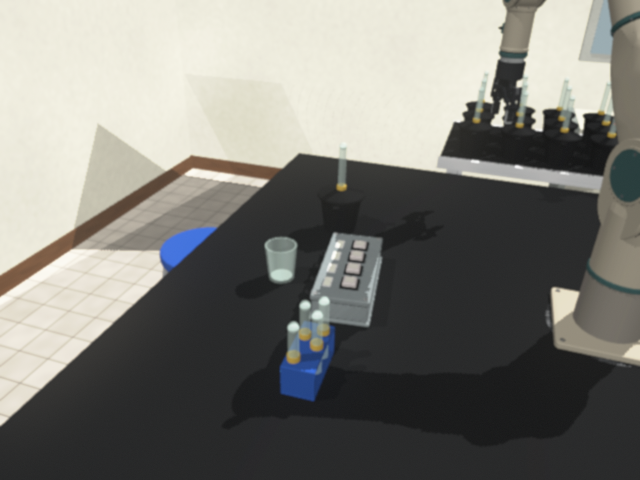

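The top view shows the box with its keys at about (275,290), (305,286), (335,282) and (364,278) px. The pot is at (475,217), the rack at (165,282) and the beaker at (314,192). The side view shows the same layout, and the path at height is clear except for the pot's tube. Next I'll measure the key centres.

```bash
python3 - <<'E'
from h import *
p=cv2.imread("pics/top0.png"); d=np.load("top.npy")
for th in (140,165):
    m=(p.min(2)>th).astype(np.uint8); m[:265]=0;m[305:]=0;m[:,:250]=0;m[:,385:]=0
    n,l,st,c=cv2.connectedComponentsWithStats(m)
    print(th)
    for i in range(1,n):
        if st[i,4]<40: continue
        u,v=c[i]; mm=cv2.erode((l==i).astype(np.uint8),np.ones((5,5)))>0; dd=d[mm]
        vs,us=np.nonzero(mm); w=world("top",us,vs,dd)
        # on plane z=75 ray
        D=np.median(dd)
        print(c[i].round(1),st[i],"z",np.median(w[:,2]).round(2),w[:,2].std().round(2),len(us),"xyz",world("top",np.array(u),np.array(v),np.array(D)).round(1))
print(optics.camera_model("top"))
E
```

```text
140
[271.4 267.3] [262 265  21   7 112] z 65.04 1.02 20 xyz [555.8 128.2  65. ]
[363.9 277.9] [357 271  15  15 197] z 72.28 1.52 93 xyz [535.2 -39.1  72.5]
[334.2 281.9] [327 274  16  16 202] z 75.65 85.87 96 xyz [528.3  14.3  75.7]
[304.3 285.9] [297 279  16  15 202] z 75.54 1.15 96 xyz [521.4  67.8  75.5]
[274.4 290. ] [267 283  16  15 203] z 75.53 1.56 96 xyz [514.5 121.2  75.6]
165
[271.3 267.2] [263 265  19   6  99] z 64.85 1.11 15 xyz [556.1 128.4  64.7]
[363.7 277.7] [357 271  15  15 174] z 72.21 1.47 73 xyz [535.5 -38.7  72.5]
[334.  281.7] [327 275  15  15 179] z 75.49 1.7 76 xyz [528.6  14.6  75.5]
[304.2 285.6] [297 279  15  15 180] z 75.55 1.22 80 xyz [521.9  68.   75.5]
[274.3 289.7] [267 283  15  15 179] z 75.6 1.6 77 xyz [514.9 121.4  75.6]
{'fx': 471.1962705627809, 'fy': 471.1962705627809, 'cx': 317.890226511411, 'cy': 238.15391265666844, 'R': array([[-0.00526842, -0.999912  , -0.0121751 ],
       [-0.9912587 ,  0.00682711, -0.13175574],
       [ 0.13182726,  0.01137453, -0.99120744]]), 't': array([ 47.18054985, 611.67170034, 847.40194778])}
```

By depth, the key at the box's −y end (key 4, about (535,-39)) sits at 72.4 mm and the others at 75.5. I'll move above it at the current height while the fingers close, then tap to confirm.

{"api": "arm_command", "payload": {"rows": [[[-1.6, -2.0, 0], [0, 0, 0], 0], [[-3.2, -3.9, 0], [0, 0, 0], 0], [[-3.4, -4.1, 0], [0, 0, 0], 0], [[-3.4, -4.1, 0], [0, 0, 0], 0], [[-3.4, -4.1, 0], [0, 0, 0], 0], [[-3.4, -4.1, 0], [0, 0, 0], 0], [[-3.4, -4.1, 0], [0, 0, 0], 0], [[-3.4, -4.1, 0], [0, 0, 0], 0], [[-3.4, -4.1, 0], [0, 0, 0], 0], [[-3.4, -4.1, 0], [0, 0, 0], 0], [[-3.4, -4.1, 0], [0, 0, 0], 0], [[-3.0, -4.0, 0], [0, 0, 0], 0]], "newtons": 20}}

```text
clock: 2.1
tool_pos: [537.1, -44.4, 231.6]
tool_rot: [-0.0, 0.842, -0.539, 0.0]
ft_force: [0.6, -0.2, 0.1]
gripper_width: 0.0
```

```bash
cat > go.py <<'E'
from h import *
from scipy.spatial.transform import Rotation as Ro
def show(T):
    s=ctrl.state(); R=Ro.from_quat(s["tool_rot"],scalar_first=True)
    print(s["clock"],s["tool_pos"].round(2),"F",s["ft_force"].round(2),"w",s["gripper_width"].round(1))
    print("shift cm",(R.inv().apply(np.array(T)-s["tool_pos"])/10).round(2),"tilt tool z",R.apply([0,0,1]).round(3),"q",s["qpos"].round(2))
E
python3 -c "
from go import *
show([535.3,-38.9,130])"
```

```text
Traceback (most recent call last):
  File "go.py", line 5, in show
    print(s["clock"],s["tool_pos"].round(2),"F",s["ft_force"].round(2),"w",s["gripper_width"].round(1))
                                                                           ^^^^^^^^^^^^^^^^^^^^^^^^
AttributeError: 'float' object has no attribute 'round'
```

```bash
sed -i 's/s\["gripper_width"\].round(1)/s["gripper_width"]/' go.py; echo ok
```

```text
ok
```

{"api": "arm_command", "payload": {"rows": [[[-0.6, -0.1, 1], [0, 0, 0], 0], [[0, 0, 2], [0, 0, 0], 0], [[0, 0, 3], [0, 0, 0], 0], [[0, 0, 3], [0, 0, 0], 0], [[0, 0, 2], [0, 0, 0], 0], [[0, 0, 1.5], [0, 0, 0], 0], [[0, 0, 0.5], [0, 0, 0], 0], [[0, 0, 0], [0, 0, 0], 0], [[0, 0, 0], [0, 0, 0], 0], [[0, 0, 0], [0, 0, 0], 0]]}}

```text
clock: 3.35
tool_pos: [535.2, -40.4, 102.0]
tool_rot: [-0.0, 0.842, -0.54, 0.001]
ft_force: [0.1, -0.5, 0.2]
gripper_width: 0.2
```

```bash
python3 -c "
from go import *
show([535.3,-38.9,78])
p,d=optics.snapshot('wrist'); cv2.imwrite('pics/w1.png',p)
p,d=optics.snapshot('top'); cv2.imwrite('pics/t1.png',cv2.resize(p[200:360,220:430],None,fx=3.5,fy=3.5))
"
```

```text
3.35 [535.22 -40.42 101.95] F [ 0.1  -0.54  0.18] w 0.2233725704585938
shift cm [-0.14 -0.07  2.4 ] tilt tool z [ 0.001 -0.    -1.   ] q [ 0.03  0.65 -0.01  1.95  0.01  0.54 -1.12]
```

View pics/w1.png

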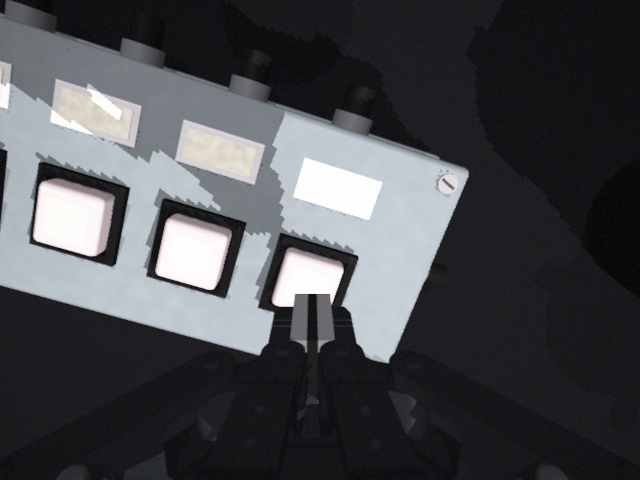

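The wrist view shows the end key (about 308,277 px) right under the fingertips, with its two neighbours standing clear to the left. Now I'll lower gently for the tap.

{"api": "arm_command", "payload": {"rows": [[[-0.1, -0.1, 0.6], [0, 0, 0], 0], [[0, 0, 0.8], [0, 0, 0], 0], [[0, 0, 0.6], [0, 0, 0], 0], [[0, 0, 0.3], [0, 0, 0], 0], [[0, 0, 0], [0, 0, 0], 0], [[0, 0, 0], [0, 0, 0], 0], [[0, 0, 0], [0, 0, 0], 0]]}}

```text
clock: 4.32
tool_pos: [535.4, -39.1, 78.5]
tool_rot: [-0.0, 0.842, -0.54, 0.0]
ft_force: [0.3, -0.2, 0.2]
gripper_width: -0.1
```

{"api": "arm_command", "payload": {"rows": [[[0, 0, 0.1], [0, 0, 0], 0], [[0, 0, 0.1], [0, 0, 0], 0], [[0, 0, 0.1], [0, 0, 0], 0], [[0, 0, 0.1], [0, 0, 0], 0], [[0, 0, 0], [0, 0, 0], 0], [[0, 0, 0], [0, 0, 0], 0], [[0, 0, 0], [0, 0, 0], 0]]}}

```text
clock: 5.2
tool_pos: [535.3, -39.1, 74.4]
tool_rot: [-0.0, 0.842, -0.54, 0.0]
ft_force: [0.7, -0.3, 0.9]
gripper_width: -0.1
```

At 74.4 mm a standing key would already push back with about 2.4 N. The reading is near zero, so I'll continue in small steps.

{"api": "arm_command", "payload": {"rows": [[[0, 0, 0.1], [0, 0, 0], 0], [[0, 0, 0], [0, 0, 0], 0], [[0, 0, 0], [0, 0, 0], 0], [[0, 0, 0], [0, 0, 0], 0]]}}

```text
clock: 5.7
tool_pos: [535.3, -39.1, 73.3]
tool_rot: [-0.0, 0.842, -0.54, 0.0]
ft_force: [0.5, 0.7, -0.5]
gripper_width: -0.1
```

{"api": "arm_command", "payload": {"rows": [[[0, 0, 0.1], [0, 0, 0], 0], [[0, 0, 0], [0, 0, 0], 0], [[0, 0, 0], [0, 0, 0], 0], [[0, 0, 0], [0, 0, 0], 0]]}}

```text
clock: 6.2
tool_pos: [535.4, -39.1, 72.5]
tool_rot: [-0.0, 0.842, -0.54, 0.0]
ft_force: [0.1, 1.1, 2.7]
gripper_width: 0.3
```

The contact is firm at 72.5 mm, and nothing came from 76 mm on down, so key 4 is the latched one. I'll press it to its stop.

{"api": "arm_command", "payload": {"rows": [[[0, 0, 0.1], [0, 0, 0], 0], [[0, 0, 0.1], [0, 0, 0], 0], [[0, 0, 0.1], [0, 0, 0], 0], [[0, 0, 0.1], [0, 0, 0], 0], [[0, 0, 0], [0, 0, 0], 0], [[0, 0, 0], [0, 0, 0], 0], [[0, 0, 0], [0, 0, 0], 0]]}}

```text
clock: 7.08
tool_pos: [535.4, -39.1, 69.0]
tool_rot: [-0.0, 0.842, -0.54, 0.0]
ft_force: [-0.5, 1.0, 9.6]
gripper_width: -0.0
```

The key is at its stop: 69.0 mm at 9.6 N. I'll let it go by rising straight up, then lift well clear.

{"api": "arm_command", "payload": {"rows": [[[0, 0, -0.4], [0, 0, 0], 0], [[0, 0, -0.6], [0, 0, 0], 0], [[0, 0, -1.5], [0, 0, 0], 0], [[0, 0, -3], [0, 0, 0], 0], [[0, 0, -4], [0, 0, 0], 0], [[0, 0, -4], [0, 0, 0], 0], [[1.5, 1.5, -3], [0, 0, 0], 0], [[3, 3, 0], [0, 0, 0], 0], [[3, 3.5, 0], [0, 0, 0], 0], [[3, 3.5, 0], [0, 0, 0], 0], [[3, 3.5, 0], [0, 0, 0], 0], [[1.5, 2, 0], [0, 0, 0], 0]]}}

```text
clock: 8.57
tool_pos: [441.8, -248.9, 234.0]
tool_rot: [0.0, 0.841, -0.541, 0.0]
ft_force: [0.9, 1.4, 0.0]
gripper_width: -0.1
```

{"api": "arm_command", "payload": {"rows": [[[0.5, 1, 0], [0, 0, 0], 0], [[0, 0, 0], [0, 0, 0], 0], [[0, 0, 0], [0, 0, 0], 0], [[0, 0, 0], [0, 0, 0], 0]]}}

```text
clock: 9.07
tool_pos: [437.1, -253.9, 233.3]
tool_rot: [-0.0, 0.842, -0.539, -0.0]
ft_force: [-0.2, -0.3, 0.1]
gripper_width: -0.2
```

```bash
python3 - <<'E'
from go import *
show([0,0,0])
D=[]
for i in range(3): p,d=optics.snapshot("top"); D.append(d)
d=np.median(D,0)
cv2.imwrite("pics/top2.png",p)
for u,v in [(363.8,277.8),(334.1,281.8),(304.3,285.8),(274.4,289.9)]:
    u0,v0=round(u),round(v); vs,us=np.mgrid[v0-3:v0+4,u0-3:u0+4]
    print(p[v0,u0],"z",np.median(world("top",us,vs,d[vs,us])[...,2]).round(2))
for n in ["pot","tube_rack","beaker"]:
    r=nets.place_of("top",n); print(n,[np.round(x["location"]).tolist() for x in r][:1])
E
```

```text
9.075 [ 437.12 -253.9   233.33] F [-0.22 -0.31  0.06] w -0.2033054465119141
shift cm [-41.38  29.04  23.33] tilt tool z [ 0.  0. -1.] q [ 0.46  0.42  0.02  1.91 -0.01  0.81 -0.66]
[233 238 240] z 75.82
[245 249 250] z 75.61
[245 249 250] z 75.91
[245 248 249] z 75.51
pot [[644.0, -230.0, -1.0]]
tube_rack [[527.0, 331.0, 1.0]]
beaker [[695.0, 53.0, 1.0]]
```

View pics/top2.png

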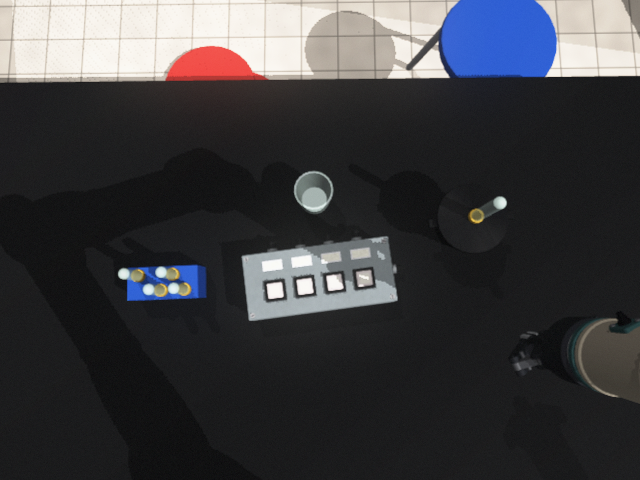

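All four keys now read level at 75.5–75.9 mm. The pot (475,217 px), rack (165,282) and beaker (314,192) are where they were, and the gripper (525,352) is clear of everything, so I'm handing in.

```bash
python3 -c "
from station import ctrl
print(ctrl.job_done())"
```

```text
the job is handed in; nothing more can be done
None
```

Key 4, at the box's −y end near the pot, was the latched one. I pressed it to its stop, released it, and handed the job in at about 9 s of the 54 s allowed.

- **Finding it:** top-camera depth put key 4 at 72.4 mm and the other three at about 75.5 mm. The tap agreed: there was no clear force down to 73.3 mm, then firm contact (2.7 N) at 72.5 mm.
- **Pressing it:** I pushed it to 69.0 mm at 9.6 N, then lifted straight off. The other three keys were never touched.
- **Last checks:** all four keys read 75.5–75.9 mm. The pot, rack and beaker were within about 2 mm of their starting positions, which is inside the measuring error. The gripper was clear, with no force at the wrist. No check failed or disagreed.

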